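# Click the pot holder onto the bench rail and nest the glue pots in it

### The job

Slide the blue pot holder onto the aluminium bench rail from its rounded end, with the holder's black socket leading and its yellow tab trailing, until both orange spring rollers snap into the holder's side windows and hold it just short of the red stop. Then put the three glue pots away in it one at a time, lowering each in rather than dropping it, until it sits upright and fully seated: the large green one in the socket, the medium white one in the green, the small red one in the white. Leave the other things on the bench where they are, and let go of everything.

Things in the scene. Friction and masses are not known exactly. Their poses are not given: they have to be found in the camera images.
- rail: Accessory rail fixed to the bench, pose varies. Origin on the bench under its middle; its x is the way the holder slides on, z up. Dark foot plate 200 x 64 mm, 8 mm high; stem 20 mm wide (y), x = -75 to +75 mm; T-head 44 mm wide, z = 34 to 40 mm, x = -92 to +70 mm, its -x end open and half-round. Red stop at the +x end: face at x = +67.5 mm, 70 mm wide, top at z = 52 mm.
- rail_nose (a point): Tip of the rail's half-round open end, at the height of the head's top (rail x = -92 mm, z = 40 mm). Same axes as the rail.
- rail_home (a point): Where the holder's origin is when the holder is home on the rail and resting on it (rail x = 0, y = 0, z = 21 mm); the holder's axes then match this point's.
- roller_left (a joint): Orange sprung roller (radius 10 mm) in the +y side of the rail's head, at rail x = +45 mm. 0 m = fully out, 5.5 mm proud of the head's side; about -0.0035 m while pushed in by the holder's wall (last 20 mm of travel, push 5 to 15 N); springs back to about 0 in the holder's window. Preload 2 N, 500 N/m.
- roller_right (a joint): The same roller in the -y side of the rail's head.
- holder: Loose blue pot holder, about 0.32 kg, 130 mm long (x), 76 mm wide (y), deck top at z = 28 mm. Origin: centre of its underside. Its +x end goes onto the rail first. It starts on the bench on its lips, heading within about 0.6 rad of the rail's. A window in each side wall, 17 mm long, centred at x = +45 mm, takes a roller. When home, the red stop is still 2.5 mm ahead.
- holder_front (a point): Bottom middle of the holder's leading end (holder x = +65 mm, y = 0, z = 0): mouth of the C-channel under the holder, open at both ends. Two lips (z = 0 to 7 mm) leave a gap 26 mm wide for the stem; above, the channel is 48 mm wide, z = 7 to 19 mm: 2 mm play each side of the T-head, 6 mm in height. Mid-play is the holder's origin 24 mm above the bench.
- holder_tab (a point): Middle of the top of the holder's yellow grip tab (holder x = -53 mm, y = 0, z = 73 mm). Tab: 20 mm thick along the holder's x, 50 mm wide along y, standing 45 mm above the deck. Pinch it across its 20 mm thickness, from above: the load hangs 50 mm ahead of it.
- holder_socket (a point): Centre of the floor of the holder's round black socket (holder x = +22 mm, y = 0, z = 28 mm); ring of inner radius 29 mm, outer radius 34 mm, 12 mm high. The large pot's foot stands in it on the deck.
- pot_large: Large green open pot, about 0.13 kg, 90 mm high; origin at the centre of its underside, z up. Tapered body of outer radius 24 mm at the foot, 30 mm below the collar, wall 3 mm; the top 24 mm is a collar of outer radius 34 mm. Mouth radius 27 mm. Grip it across the collar. Seated, its origin is at the socket's floor.
- pot_large_rim (a point): Centre of the large pot's mouth, at rim height (90 mm above its origin).
- pot_medium: Medium white open pot, about 0.10 kg, 84 mm high; origin at the centre of its underside. Body outer radius 18 mm at the foot to 23 mm; the top 24 mm is a collar of outer radius 31 mm whose underside (60 mm above the origin) hangs on the large pot's rim: seated, its origin is 30 mm above the large pot's. Mouth radius 20 mm.
- pot_medium_rim (a point): Centre of the medium pot's mouth (84 mm above its origin).
- pot_small: Small red open pot, about 0.07 kg, 78 mm high; origin at the centre of its underside. Body outer radius 12 mm at the foot to 16 mm; the top 24 mm is a collar of outer radius 24 mm whose underside (54 mm above the origin) hangs on the medium pot's rim: seated, its origin is 30 mm above the medium pot's.
- pot_small_rim (a point): Centre of the small pot's mouth (78 mm above its origin).
- polish_tin: Bystander: dark flat tin, radius 25 mm, 22 mm high, among the pots. Origin: centre of its underside.
- hammer: Bystander: hammer lying at the back of the bench.
- brush: Bystander: brush lying at the robot's right.
- glue_can: Bystander: glue can with a red label, radius 45 mm, 110 mm high, behind the rail. Origin: centre of its underside.
- mug: Bystander: white mug, radius 40 mm, 90 mm high, right of the rail. Origin: centre of its underside.
- shoe_last: Bystander: wooden shoe last, 240 mm long, 110 mm high, at the back left.
- cream_jar: Bystander: jar with a yellow label, radius 30 mm, 70 mm high, at the left. Origin: centre of its underside.
Mind the look-alikes: they are no part of the job. Of the things that look like the holder, take the one that is farthest from the robot's base at the start.

How it is judged:
On the way, in this order (a step that is already met when the one before it is completed fails the run):
1. the holder is home on the rail, both rollers sprung out into its windows (x of holder in the frame of rail_home between -0.004 and 0.004 m and y of holder in the frame of rail_home between -0.005 and 0.005 m and z of holder in the frame of rail_home between -0.006 and 0.005 m and value of joint each of roller_left, roller_right above -0.0025 m and angle between the x axis of holder and the x axis of rail_home, either way round below 0.08 rad), for 0.2 s.
2. the large pot stands in the socket of the latched holder (all of step 1 and z of pot_large in the frame of holder_socket between -0.003 and 0.004 m and horizontal distance between pot_large and holder_socket below 0.008 m and angle between pot_large's own z axis and vertical below 0.1 rad), for 0.2 s.
3. the medium pot hangs in the large one (all of step 2 and z of pot_medium in the frame of pot_large between 0.02 and 0.034 m and horizontal distance between pot_medium_rim and pot_large_rim below 0.009 m and angle between pot_medium's own z axis and vertical below 0.1 rad), for 0.2 s.
4. the small pot hangs in the medium one (all of step 3 and z of pot_small in the frame of pot_medium between 0.02 and 0.034 m and horizontal distance between pot_small_rim and pot_medium_rim below 0.009 m and angle between pot_small's own z axis and vertical below 0.1 rad), for 0.2 s.
At the end, for the whole second after the job is handed in: Holder home on the rail (4 mm along, 5 mm across/up, 0.08 rad), rollers pressed in under 2.5 mm; large pot in the socket (4 mm height, 8 mm centre); medium in large, small in medium (origin 20-34 mm above the next; mouths within 9 mm); pots within 0.10 rad of upright; all at rest (all of step 4 and linear speed of each of holder, pot_large, pot_medium, pot_small below 0.02 m/s); the robot touches nothing.
It fails at once if a bystander is displaced by more than 30 mm (distance of any of polish_tin, hammer, brush, glue_can, mug, shoe_last, cream_jar from where it was at the start of the episode above 0.03 m).
It fails at once if a pot is dropped: it moves faster than 0.5 m/s with no finger touching it ((linear speed of pot_large above 0.5 m/s and contact force between pot_large and the fingers below 0.05 N) or (linear speed of pot_medium above 0.5 m/s and contact force between pot_medium and the fingers below 0.05 N) or (linear speed of pot_small above 0.5 m/s and contact force between pot_small and the fingers below 0.05 N)).
It also fails if it takes over 72 s, if anything falls off the work surface, if the arm or the gripper's body presses on something with over 40 N, if the wrist force passes 120 N, or if a joint passes its speed limit or range.

### The arm

A 6-joint arm with a two-finger parallel gripper is mounted at the origin on the work surface. World frame = base frame: x ahead of the robot, y to its left, z up, the work surface at z = 0. Lengths are in m, angles in rad, forces in N, time in s.
With the tool pointing down it reaches from about 0.4 to 0.825 m from the base axis. Payload 7 kg.
Tool frame: the origin (TCP) lies at the very end of the fingers, on their centre line; the grasp point (between the pads) lies 19 mm behind it (arm.grasp_offset is the distance from the TCP to the grasp point, in m); z points along the fingers, y is the line along which they close (so a half turn about z gives the same grasp; the last joint's range is limited). The gripper opens to 88 mm and grips with 3 to 60 N. Pads are 19 mm wide; open, the fingers measure 130 mm over their backs; the gripper's body (78 mm by 193 mm) begins 47 mm behind the grasp point.
Start: joints at [1.506, 0.359, 0.012, 0, -1.224, -0.288], TCP at [0.233, 0.633, 0.227] pointing down, gripper open.
Joint ranges: [-3.07, 3.07], [-1.43, 2.12], [-1.02, 1.25], [-3.03, 1.67], [-3.05, -0], [-3.03, 3.03]. Speed limits (rad/s): [2.39, 2.39, 3.01, 3.14, 3.14, 3.14].

### API

Orientations are given as [roll, pitch, yaw] about the fixed x, y, z axes, in that order (R = Rz(yaw) Ry(pitch) Rx(roll)).
In Python, from station import get_state, cams, arm, nets gives the robot as it stands.
- The arm moves only by the shell command python3 -m creep 'ROWS' [FORCE]. ROWS is a JSON object of lists of equal length, an entry for each row: "translation": the shift along the world's x, y, z in mm, a list of three; "spin": the turn about the world's z in rad; "gripper": the opening, from 0 (shut) to 1 (fully open). In form: {"translation": [[dx, dy, dz], ...], "spin": [spin, ...], "gripper": [gripper, ...]}. A call has 1 to 8 rows; each row shifts and turns the commanded pose from where the row before left it; what a row does not reach is not made up. A row lasts 1/10 s, in which the tool goes at most 50 mm and 8.59 degrees, less where a joint would pass 70% of its speed; a pose out of reach is approached as far as the arm can. A call is refused whole if a number of a shift passes 50 or a number of a turn 0.15, either way. A call with a gripper value outside its range is refused whole. The fingers move at their own pace and stop on an object; FORCE is the grip in N (left out, the last holds). Time passes only in rows, so rows that do not move let the fingers close. It gives the time, the measured TCP pose, the force, the opening and the grip force at its end, in the units of the state.
- get_state(): the state, without advancing time (a new reading comes with each control period).
- cams.grab_frame(name): name is "side" or "top" or "wrist"; returns a dict with "img" (420x560x3 uint8, red, green, blue), "mtx" (3x3 intrinsics, pixels), "D" ([k1, k2, p1, p2, k3] as OpenCV has them; the pictures are not rectified), "R" (3x3) and "t" (3): a world point X has camera coordinates R X + t. Camera axes: x right, y down, z forward; pixel columns grow to the right and rows downward; lengths in m; the calibration is good to about 2 mm. A picture is of the moment at which its call begins. There is no depth.
- arm.job_done(): hands the job in; it is judged then, once.
Trained networks look in the newest picture that a camera, given by its name, has taken for a name from the list of things; names that differ only in an ending like _2 or _b are one class to them, and where a whole thing is asked for, a point or a joint stands for the part that bears it (a point fixed in the world has none). Each returns a list of dicts, best first, with "confidence" (0 to 1); they miss things now and then, are a little off and sometimes report something else, mostly with a low value. They report only what shows in the picture. A call takes as long as a camera call. They do not tell look-alikes from the thing itself.
- nets.search_frame(camera, label): "centre" ([x, y, z] in m, in world coordinates, good to about 4 mm: the middle of the surface that is visible of it).
- nets.pinpoint(camera, label): "centre" ([x, y, z] in m, in world coordinates, good to about 4 mm: a listed point, or the origin of a listed thing).
The state is a dict: "t": time; "q": joint angles; "qd": joint speeds; "joint_efforts": joint torques, N m; "eef_pos": TCP position; "ee_rot": TCP orientation; "force": force on the tool from outside, world axes, zero at the start; "moment": the same for the moment, N m; "width": finger opening in m; "gripper_force": force on a finger pad.
Only numpy, scipy, OpenCV 4.12 (cv2) and the standard library are available. Lean on these libraries where they do the work, as an engineer would, in place of code of your own. Each camera call takes 0.05 s, during which the arm holds its last target. There are 200 camera calls.

## Working session

There is one attempt and no reset: what is moved stays moved. The work goes in short steps, Python scripts to look and compute and a shell command to move; the robot and the scene stay as the last step left them, time stands still between calls to the robot, and variables do not carry over. Pictures are saved under pics/ and viewed, at most 10 in all, crops included, and the job is handed in when it is done.

```bash
mkdir -p pics; ls; cat > h.py <<'E'
import numpy as np, cv2
from station import get_state, cams, arm, nets
def shot(c,f): 
    d=cams.grab_frame(c); cv2.imwrite('pics/'+f,cv2.cvtColor(d['img'],cv2.COLOR_RGB2BGR)); return d
def px(d,X):
    return cv2.projectPoints(np.array(X,float).reshape(-1,3),cv2.Rodrigues(d['R'])[0],np.array(d['t'],float),d['mtx'],np.array(d['D'],float))[0].reshape(-1,2)
def ray(d,uv,z):
    n=cv2.undistortPoints(np.array(uv,float).reshape(-1,1,2),d['mtx'],np.array(d['D'],float)).reshape(-1,2)
    R=np.array(d['R']);c=-R.T@np.array(d['t']);v=np.c_[n,np.ones(len(n))]@R
    return c+v*((z-c[2])/v[:,2])[:,None]
E
python3 - <<'E'
from h import *
D={c:shot(c,c+'0.png') for c in ('top','side')}
for c in D:
  for n in ['rail','rail_nose','rail_home','holder','holder_front','holder_tab','holder_socket','pot_large','pot_large_rim','pot_medium','pot_medium_rim','pot_small','pot_small_rim','polish_tin','mug','glue_can','cream_jar']:
    for r in nets.pinpoint(c,n):
      if r['confidence']>.3: print(c,n,np.round(r['centre'],3),round(r['confidence'],2),px(D[c],r['centre']).round()[0])
print(get_state()['t'],get_state()['ee_rot'])
E
```

```text
pics
top rail [ 0.644 -0.168  0.   ] 0.74 [343. 159.]
top rail_nose [ 0.656 -0.074  0.04 ] 0.83 [309. 151.]
top rail_nose [0.541 0.405 0.   ] 0.35 [122. 197.]
top rail_home [ 0.54   0.178 -0.001] 0.64 [210. 198.]
top rail_home [ 0.642 -0.17   0.023] 0.61 [345. 158.]
top holder [ 0.436 -0.183 -0.002] 0.86 [349. 239.]
top holder [ 0.251  0.237 -0.001] 0.67 [184. 311.]
top holder_front [ 0.455 -0.248  0.003] 0.77 [375. 232.]
top holder_front [0.225 0.177 0.002] 0.71 [208. 322.]
top holder_tab [ 0.418 -0.135  0.074] 0.74 [336. 246.]
top holder_tab [0.271 0.284 0.075] 0.59 [157. 308.]
top holder_socket [0.765 0.039 0.001] 0.72 [265. 114.]
top holder_socket [0.24  0.221 0.027] 0.71 [188. 318.]
top holder_socket [ 0.445 -0.206  0.025] 0.64 [361. 236.]
top holder_socket [ 0.603  0.27  -0.003] 0.37 [176. 174.]
top pot_large [ 0.466  0.287 -0.003] 0.79 [168. 226.]
top pot_large [0.469 0.284 0.09 ] 0.47 [158. 223.]
top pot_large_rim [0.464 0.285 0.089] 0.74 [158. 225.]
top pot_medium [ 0.472  0.073 -0.002] 0.66 [251. 225.]
top pot_medium [ 0.435 -0.184 -0.003] 0.66 [350. 239.]
top pot_medium_ri
[... 1431 characters left out ...]
]
side pot_large_rim [0.465 0.288 0.09 ] 0.64 [216. 167.]
side pot_medium [0.468 0.076 0.   ] 0.56 [258. 232.]
side pot_medium_rim [0.471 0.073 0.089] 0.85 [259. 205.]
side pot_small [0.599 0.267 0.001] 0.78 [261. 183.]
side pot_small_rim [0.597 0.266 0.079] 0.8 [261. 160.]
side polish_tin [ 0.45  -0.247 -0.001] 0.44 [335. 321.]
side polish_tin [0.536 0.182 0.001] 0.43 [259. 203.]
side mug [ 0.555 -0.423 -0.004] 0.93 [438. 360.]
side glue_can [ 0.783 -0.194  0.   ] 0.89 [422. 245.]
side glue_can [ 0.345 -0.365  0.001] 0.75 [332. 395.]
side cream_jar [0.542 0.402 0.   ] 0.7 [224. 169.]
side cream_jar [ 0.421 -0.137  0.076] 0.52 [292. 268.]
1.8 [ 3.14157164e+00 -1.47598026e-05 -3.52806516e-01]
```

```bash
python3 - <<'E'
import cv2
t=cv2.imread('pics/top0.png');s=cv2.imread('pics/side0.png')
cv2.imwrite('pics/crop1.png',cv2.resize(t[190:300,300:420],None,fx=5,fy=5,interpolation=cv2.INTER_CUBIC))
E
```

```text
(no output)
```

View pics/top0.png

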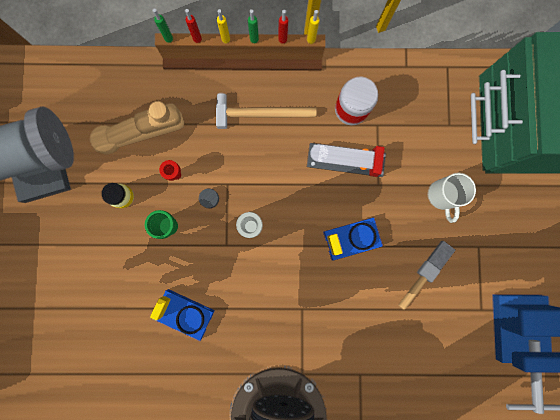

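View pics/side0.png

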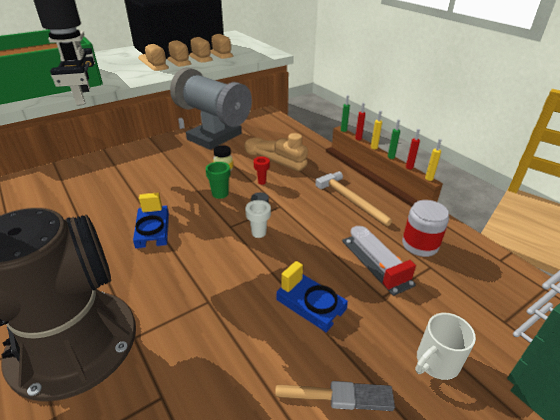

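View pics/crop1.png

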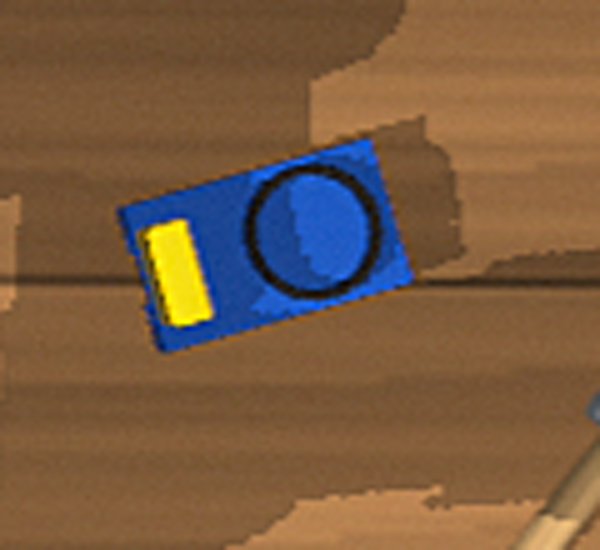

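Holder look-alikes: blue/yellow/black item at top px (353,238), about 0.47 m from the base, and another at top px (182,314), about 0.34 m away. I take the first because it is farther. The crop confirms it: yellow tab at left, black socket ring at right, heading to the right. The rail is at px (347,158) with its round nose at px (313,152) and red stop at px (378,160). The pots are green (160,224), white (249,225) and red (170,170).

```bash
python3 -m creep '{"translation":[[25,-40,0],[25,-40,0],[25,-40,0],[25,-40,0],[25,-40,0],[25,-40,0],[25,-40,0],[25,-40,0]],"spin":[0.04,0.04,0.04,0.04,0.04,0.04,0.04,0.04],"gripper":[0.5,0.5,0.5,0.5,0.5,0.5,0.5,0.5]}' 40
python3 -m creep '{"translation":[[5,-45,0],[5,-45,0],[5,-45,0],[5,-45,0],[5,-45,0],[5,-45,0],[5,-45,0],[5,-45,0]],"spin":[0.04,0.04,0.04,0.04,0.04,0.04,0.04,0.04],"gripper":[0.5,0.5,0.5,0.5,0.5,0.5,0.5,0.5]}'
python3 -m creep '{"translation":[[-7,-40,0],[-7,-30,0],[0,0,0]],"spin":[0,0,0],"gripper":[0.5,0.5,0.5]}'
python3 - <<'E'
from h import *
d=shot('wrist','w1.png'); np.savez('w1.npz',**{k:np.array(d[k]) for k in d})
s=get_state();print(s['eef_pos'],s['ee_rot'],s['q'],s['force'],s['moment'])
R=np.array(d['R']);print(-R.T@np.array(d['t']),R[2])
for n in ['holder','holder_front','holder_tab','holder_socket','rail_nose','rail']:
    for r in nets.pinpoint('wrist',n):
      if r['confidence']>.3: print(n,np.round(r['centre'],4),round(r['confidence'],2),px(d,r['centre']).round()[0])
E
```

```text
t: 2.6
eef_pos: [0.4339, 0.3117, 0.227]
ee_rot: [-3.141, -0.001, -0.031]
force: [0.6, 0.1, 0.7]
width: 0.0444
gripper_force: 0.0
t: 3.4
eef_pos: [0.4732, -0.0484, 0.2271]
ee_rot: [3.142, -0.001, 0.289]
force: [1.0, 0.4, 0.4]
width: 0.0439
gripper_force: 0.0
t: 3.7
eef_pos: [0.4582, -0.1194, 0.2266]
ee_rot: [3.141, 0.0, 0.284]
force: [0.3, 0.2, -0.6]
width: 0.0439
gripper_force: 0.0
[ 0.45874165 -0.11812236  0.22670731] [ 3.14153661e+00 -2.66601432e-04  2.83968521e-01] [ 1.64865197e-01  2.10760371e-02 -4.14297023e-01  2.64360094e-05
 -1.13515190e+00  1.68988849e+00] [0.94998852 0.37316623 0.25855839] [-0.03028892 -0.09157392 -0.01011651]
[ 0.52105864 -0.10142915  0.38591359] [-0.23474466 -0.06784138 -0.9696868 ]
holder [ 4.387e-01 -1.876e-01  3.000e-04] 0.65 [330. 208.]
holder_front [ 0.4589 -0.245  -0.0016] 0.77 [379. 205.]
holder_front [ 0.4689  0.0723 -0.0043] 0.67 [130. 125.]
holder_tab [ 0.4241 -0.1362  0.0727] 0.87 [288. 227.]
holder_socket [ 0.4443 -0.2044  0.0247] 0.67 [349. 213.]
holder_socket [ 0.6435 -0.1676  0.0011] 0.44 [370.  31.]
rail [ 0.6418 -0.1682  0.0033] 0.66 [371.  33.]
```

View pics/w1.png

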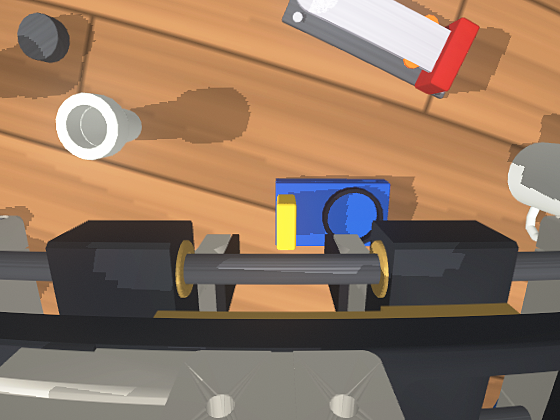

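The wrist view shows the holder (tab at px (286,222), socket at (352,213)) and the rail's stop end at (450,60). Next I fit the holder's pose to its colour masks.

```bash
cat >> h.py <<'E'
from scipy.optimize import minimize
def box(x0,x1,y0,y1,z0,z1): return np.array([[x,y,z] for x in(x0,x1) for y in(y0,y1) for z in(z0,z1)],float)
def T(P,p,z=0):
    c,s=np.cos(p[2]),np.sin(p[2]); return np.c_[p[0]+c*P[:,0]-s*P[:,1],p[1]+s*P[:,0]+c*P[:,1],P[:,2]+z]
def sil(d,parts,p,z,roi,k=8):
    u0,v0,u1,v1=roi; m=np.zeros(((v1-v0)*k,(u1-u0)*k),np.uint8)
    for P in parts:
        q=(px(d,T(P,p,z))+.5-[u0,v0])*k
        cv2.fillPoly(m,[cv2.convexHull(q.astype(np.float32)).astype(np.int32)],1)
    return cv2.resize(m.astype(np.float32),(u1-u0,v1-v0),interpolation=cv2.INTER_AREA)
def fit(views,parts,p0,z=0,shift=False):
    # views: (d,mask float full,roi)
    f=lambda p:sum(np.abs(sil(d,parts,p,z,r)-m[r[1]:r[3],r[0]:r[2]]).sum()/len(parts)/m[r[1]:r[3],r[0]:r[2]].sum() for d,m,r in views)
    s=np.array([[0,0,0],[.006,0,0],[0,.006,0],[0,0,.05]])
    b=minimize(f,p0,method='Nelder-Mead',options=dict(initial_simplex=np.array(p0)+s,xatol=1e-5,fatol=1e-5,maxiter=300))
    return b.x,b.fun
HOLD=[box(-.065,.065,-.038,.038,0,.028),box(-.063,-.043,-.025,.025,.028,.073)]
def hsv(d): return cv2.cvtColor(d['img'],cv2.COLOR_RGB2HSV).astype(int)
def mholder(d):
    h=hsv(d); b=(h[...,0]>105)&(h[...,0]<130)&(h[...,1]>150)
    y=(h[...,0]>22)&(h[...,0]<33)&(h[...,1]>170)
    m=cv2.morphologyEx((b|y).astype(np.uint8),cv2.MORPH_CLOSE,np.ones((5,5)))
    return m
def main_roi(m,c,rad):
    u,v=np.round(c).astype(int); r=(max(u-rad,0),max(v-rad,0),min(u+rad,560),min(v+rad,420))
    k=np.zeros_like(m);k[r[1]:r[3],r[0]:r[2]]=m[r[1]:r[3],r[0]:r[2]]
    n,l,st,_=cv2.connectedComponentsWithStats(k); i=1+np.argmax(st[1:,4]); k=(l==i).astype(np.uint8)
    cs=cv2.findContours(k,cv2.RETR_EXTERNAL,cv2.CHAIN_APPROX_NONE)[0]; cv2.drawContours(k,cs,-1,1,-1)
    return k.astype(np.float32),r
def old(c):
    d=dict(cams.grab_frame(c)); d['img']=cv2.cvtColor(cv2.imread(f'pics/{c}0.png'),cv2.COLOR_BGR2RGB); np.savez(c+'0.npz',**{k:np.array(d[k]) for k in d}); return d
E
python3 - <<'E'
from h import *
p0=[.437,-.186,-1.27]
V={}
for c in ('top','side'):
    d=old(c); m,r=main_roi(mholder(d),px(d,[.437,-.186,.02])[0],50); V[c]=(d,m,r)
d=dict(np.load('w1.npz')); m,r=main_roi(mholder(d),(332,205),70); r=(r[0],r[1],r[2],233); V['wrist']=(d,m,r)
for k in V: print(k,V[k][1].sum(),fit([V[k]],HOLD,p0))
print(fit([V['top'],V['side']],HOLD,p0)); print(fit(list(V.values()),HOLD,p0))
E
```

```text
top 1563.0 (array([ 0.4374437 , -0.18672047, -1.29114802]), np.float64(0.022977646440267563))
side 2453.0 (array([ 0.4366989 , -0.18453242, -1.28853721]), np.float64(0.04309455305337906))
wrist 6235.0 (array([ 0.43480615, -0.18716676, -1.24645249]), np.float64(0.040118396282196045))
(array([ 0.43706147, -0.18570773, -1.2856628 ]), np.float64(0.06810276210308075))
(array([ 0.43645855, -0.18621262, -1.28605693]), np.float64(0.12031079828739166))
```

```bash
python3 -m creep '{"translation":[[-18,-9,0],[-19,-8,0],[0,0,-40],[0,0,-40],[0,0,-40],[0,0,-35],[0,0,-20],[0,0,-9]],"spin":[0,0,0,0,0,0,0,0],"gripper":[0.5,0.5,0.5,0.5,0.5,0.5,0.5,0.5]}' 40
python3 -m creep '{"translation":[[0,0,0],[0,0,0],[0,0,0],[0,0,0],[0,0,0],[0,0,0]],"spin":[0,0,0,0,0,0],"gripper":[0.5,0.5,0.2,0.0,0.0,0.0]}' 45
python3 -m creep '{"translation":[[0,0,0],[0,0,0],[0,0,0],[0,0,0]],"spin":[0,0,0,0],"gripper":[0,0,0,0]}'
```

```text
t: 4.95
eef_pos: [0.42, -0.1341, 0.0411]
ee_rot: [-3.141, 0.003, 0.287]
force: [-0.0, -0.6, 0.0]
width: 0.0435
gripper_force: 0.0
t: 5.55
eef_pos: [0.4226, -0.1337, 0.0431]
ee_rot: [3.141, -0.001, 0.287]
force: [-0.5, 0.6, 5.3]
width: 0.0199
gripper_force: 45.0
t: 5.95
eef_pos: [0.4227, -0.1336, 0.0431]
ee_rot: [3.141, -0.001, 0.287]
force: [-1.0, -0.1, 7.0]
width: 0.0194
gripper_force: 45.0
```

```bash
python3 -m creep '{"translation":[[0,0,10],[0,0,20],[0,0,20],[0,0,10],[0,0,0],[0,0,0]],"spin":[0,0,0,0,0,0],"gripper":[0,0,0,0,0,0]}'
cat >> h.py <<'E'
def ring(x,r,z,y=0,n=24):
    a=np.linspace(0,2*np.pi,n); return np.c_[x+r*np.cos(a),y+r*np.sin(a),0*a+z]
HEADTOP=[np.r_[ring(-.070,.022,.040),[[.0675,.022,.04],[.0675,-.022,.04]]]]
HEAD=[np.r_[ring(-.070,.022,.040),ring(-.070,.022,.034),[[.0675,.022,.04],[.0675,-.022,.04],[.0675,.022,.034],[.0675,-.022,.034]]]]
def mhead(d,vth=150):
    h=hsv(d); return ((h[...,1]<60)&(h[...,2]>vth)).astype(np.uint8)
E
python3 - <<'E'
from h import *
s=get_state();print(s['eef_pos'],s['ee_rot'],s['force'],s['moment'])
for c in ('top','side'):
    d=dict(np.load(c+'0.npz'))
    h=hsv(d)
    for x in (-.08,-.04,0,.04):
        P=T(np.array([[x,0,.04],[x,.027,.04],[x,-.027,.04]]),[.646,-.168,-1.66]); q=px(d,P).round().astype(int); print(c,x,[h[v,u].tolist() for u,v in q])
    for th in (100,130,160):
        m,r=main_roi(mhead(d,th),px(d,[.646,-.168,.04])[0],48); print(th,m.sum(),fit([(d,m,r)],HEAD if c=='side' else HEADTOP,[.646,-.168,-1.66]))
E
```

```text
t: 6.55
eef_pos: [0.4217, -0.1335, 0.1021]
ee_rot: [-3.141, 0.0, 0.287]
force: [0.2, 0.3, -4.0]
width: 0.0196
gripper_force: 45.0
[ 0.42167368 -0.13349337  0.10208027] [-3.14107722e+00  3.55675143e-04  2.86805766e-01] [ 0.17519776  0.31795029 -3.95094228] [ 0.10071208  0.06203113 -0.00043142]
top -0.08 [[114, 12, 205], [14, 153, 160], [106, 15, 228]]
top -0.04 [[120, 10, 206], [14, 133, 117], [106, 30, 92]]
top 0 [[108, 12, 210], [15, 148, 121], [98, 35, 87]]
top 0.04 [[115, 15, 208], [14, 136, 124], [13, 173, 233]]
100 1125.0 (array([ 0.64356016, -0.16855898, -1.68871817]), np.float64(0.06316666305065155))
130 1095.0 (array([ 0.64318217, -0.16866156, -1.69325892]), np.float64(0.04887271672487259))
160 1060.0 (array([ 0.64329462, -0.16909057, -1.69738427]), np.float64(0.03950471803545952))
side -0.08 [[125, 8, 185], [14, 155, 155], [14, 154, 139]]
side -0.04 [[135, 11, 190], [14, 156, 150], [120, 13, 135]]
side 0 [[120, 7, 189], [14, 152, 151], [120, 9, 147]]
side 0.04 [[120, 8, 187], [14, 152, 144], [10, 115, 213]]
100 1022.0 (array([ 0.64143097, -0.15815871, -1.74949506]), np.float64(0.19038955867290497))
130 987.0 (array([ 0.64192485, -0.15907515, -1.75446594]), np.float64(0.16418123245239258))
160 821.0 (array([ 0.64633468, -0.15760941, -1.70310675]), np.float64(0.14165270328521729))
```

```bash
python3 -m creep '{"translation":[[20,0,20],[30,0,20],[30,0,20],[30,0,0],[20,0,0],[0,0,0],[0,0,0],[0,0,0]],"spin":[-0.06,-0.1,-0.1,-0.1,-0.046,0,0,0],"gripper":[0,0,0,0,0,0,0,0]}'
python3 - <<'E'
from h import *
d=shot('wrist','w2.png'); np.savez('w2.npz',**{k:np.array(d[k]) for k in d})
print(get_state()['eef_pos'],get_state()['ee_rot'])
for th in (130,160,190):
    m,r=main_roi(mhead(d,th),px(d,[.645,-.168,.04])[0],120); print(r,th,m.sum(),fit([(d,m,r)],HEADTOP,[.645,-.168,-1.68]))
E
```

```text
t: 7.35
eef_pos: [0.551, -0.1336, 0.1614]
ee_rot: [3.141, 0.002, -0.118]
force: [-0.2, 0.2, -3.9]
width: 0.0198
gripper_force: 45.0
[ 0.55113166 -0.13361838  0.16183002] [ 3.14146069e+00  1.59211132e-03 -1.18482758e-01]
(np.int64(189), 0, np.int64(429), np.int64(202)) 130 10757.0 (array([ 0.64425636, -0.16867584, -1.69688126]), np.float64(0.037583086639642715))
(np.int64(189), 0, np.int64(429), np.int64(202)) 160 10653.0 (array([ 0.64438677, -0.1684067 , -1.69819614]), np.float64(0.0289091095328331))
(np.int64(189), 0, np.int64(429), np.int64(202)) 190 10573.0 (array([ 0.64438123, -0.16814847, -1.69605277]), np.float64(0.024403255432844162))
```

View pics/w2.png

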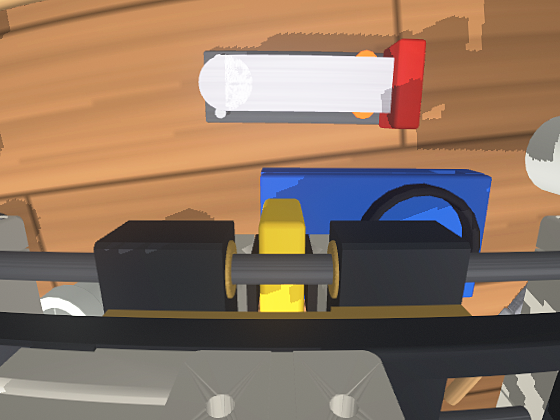

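The wrist view shows the rail head from (200,80) to (395,85), the stop at (405,85), and the held holder square in the pads (deck edge from (262,169) to (490,176)), parallel to the rail. Next I measure the held holder against the tool.

```bash
python3 - <<'E'
from h import *
d=dict(np.load('w2.npz')); m=mholder(d).astype(np.float32); z=.1618-.0431
tcp=np.array([.5511,-.1336]);a=-.1185-np.pi/2
p0=[tcp[0]+.053*np.cos(a),tcp[1]+.053*np.sin(a),a]; print(p0)
for v1 in (190,205,215):
    print(fit([(d,m,(235,140,520,v1))],HOLD,p0,z))
D={}
for c in('top','side'):
    e=shot(c,c+'2.png'); mm,r=main_roi(mholder(e),px(e,[p0[0],p0[1],z+.02])[0],50); 
    print(c,mm.sum(),fit([(e,mm,r)],HOLD,p0,z)); D[c]=(e,mm,r)
E
```

```text
[np.float64(0.5448341884084786), np.float64(-0.18622831562096165), -1.6892963267948966]
(array([ 0.54401936, -0.18647633, -1.6851737 ]), np.float64(0.03330729901790619))
(array([ 0.54401976, -0.18642205, -1.68506216]), np.float64(0.08095768094062805))
(array([ 0.54404843, -0.18644291, -1.68456989]), np.float64(0.08630229532718658))
top 620.0 (array([ 0.51921485, -0.18377564, -1.60366533]), np.float64(1.1988154649734497))
side 2228.0 (array([ 0.54428831, -0.18400314, -1.67508605]), np.float64(0.11402463167905807))
```

```bash
python3 -m creep '{"translation":[[15,23,0],[15,23,0],[15,23,0],[15,23,0],[15,23,0],[15,23,0],[15,23,0],[17.4,25.5,0]],"spin":[-0.012,0,0,0,0,0,0,0],"gripper":[0,0,0,0,0,0,0,0]}'
python3 -m creep '{"translation":[[0,0,-25],[0,0,-30],[0,0,-25],[0,0,-15],[0,0,0],[0,0,0],[0,0,0],[0,0,0]],"spin":[0,0,0,0,0,0,0,0],"gripper":[0,0,0,0,0,0,0,0]}'
python3 - <<'E'
from h import *
s=get_state();t=s['eef_pos'];print(t,s['ee_rot'],s['force'])
d=shot('wrist','w3.png'); np.savez('w3.npz',**{k:np.array(d[k]) for k in d})
m=mholder(d).astype(np.float32); z=t[2]-.0431
a=s['ee_rot'][2]-np.pi/2
p0=[t[0]+.053*np.cos(a),t[1]+.053*np.sin(a),a]; print(p0)
print(px(d,T(HOLD[0],p0,z)).round()[:, :].tolist())
for v1 in (195,210): print('holder',fit([(d,m,(200,120,545,v1))],HOLD,p0,z))
m=mhead(d,170);
r=[0]*4;q=px(d,T(HEADTOP[0],[.6444,-.1684,-1.697]));print('head px',q.min(0),q.max(0))
E
```

```text
t: 8.3
eef_pos: [0.6746, 0.0536, 0.1629]
ee_rot: [-3.141, -0.0, -0.131]
force: [0.4, -0.5, -4.5]
width: 0.0196
gripper_force: 45.0
t: 9.1
eef_pos: [0.6755, 0.0531, 0.0692]
ee_rot: [-3.141, -0.002, -0.131]
force: [-0.6, 0.2, -3.6]
width: 0.0197
gripper_force: 45.0
[0.67554281 0.05310907 0.06922117] [-3.14053560e+00 -2.36629102e-03 -1.30732923e-01] [-0.55681787  0.15343446 -3.61634605]
[np.float64(0.6686336890102125), np.float64(0.0005613373272389463), np.float64(-1.7015292495218666)]
[[264.0, 278.0], [261.0, 300.0], [262.0, 167.0], [259.0, 174.0], [450.0, 277.0], [472.0, 297.0], [465.0, 168.0], [492.0, 175.0]]
holder (array([ 6.68105784e-01,  3.08764177e-04, -1.69719947e+00]), np.float64(0.05931805819272995))
holder (array([ 6.68090015e-01,  1.36379246e-04, -1.69703541e+00]), np.float64(0.0834956094622612))
head px [488.70766966 200.77151532] [690.31777157 266.21297796]
```

View pics/w3.png

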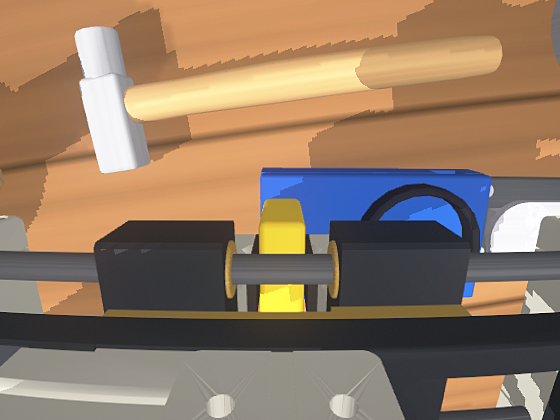

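The wrist view shows the holder's front edge at u≈488 and the rail's nose right behind it at (490–560, 200–265). Hence a lateral check.

```bash
python3 - <<'E'
from h import *
d=dict(np.load('w3.npz')); m=mhead(d,170).astype(np.float32)
for c in (500,520,540,555): print(c,np.flatnonzero(m[185:290,c])[[0,-1]]+185)
for r in ((494,185,560,245),(500,190,560,235)):
    f=lambda p:np.abs(sil(d,HEADTOP,[p[0],p[1],-1.697],0,r)-m[r[1]:r[3],r[0]:r[2]]).sum()
    b=minimize(f,[.6444,-.1684],method='Nelder-Mead',options=dict(initial_simplex=[[.6444,-.1684],[.65,-.1684],[.6444,-.163]],xatol=1e-5)); print('rail',b.x,b.fun)
import time
for c in ('top','side'):
    e=shot(c,c+'3.png'); s=get_state();t=s['eef_pos'];a=-1.697
    p0=[t[0]+.053*np.cos(a),t[1]+.053*np.sin(a),a];z=t[2]-.0431
    mm,r=main_roi(mholder(e),px(e,[p0[0],p0[1],z+.02])[0],50); print(t,s['ee_rot'][2])
    print(c,mm.sum(),fit([(e,mm,r)],HOLD,p0,z))
E
```

```text
500 [216 251]
520 [203 251]
540 [202 223]
555 [202 215]
rail [ 0.6440776  -0.16937851] 595.515625
rail [ 0.64404102 -0.16915888] 365.421875
[0.67517291 0.05305502 0.06870085] -0.1307663464729496
top 977.0 (array([ 6.67571964e-01, -2.39406350e-04, -1.69603342e+00]), np.float64(0.38350817561149597))
[0.67498824 0.05296831 0.06844995] -0.1308062163238246
side 1252.0 (array([ 0.66770433,  0.00211852, -1.7156526 ]), np.float64(0.13562050461769104))
```

```bash
python3 -m creep '{"translation":[[-2,0,-1],[0,0,0],[0,0,0],[0,0,0],[0,0,0]],"spin":[0,0,0,0,0],"gripper":[0,0,0,0,0]}'
python3 - <<'E'
from h import *
d=cams.grab_frame('wrist'); d=dict(d); s=get_state();t=s['eef_pos'];a=-1.697;print(t,s['ee_rot'])
p0=[t[0]+.053*np.cos(a),t[1]+.053*np.sin(a),a];z=t[2]-.0431
m=mholder(d).astype(np.float32)
for v1 in (195,210):
    h=fit([(d,m,(200,120,545,v1))],HOLD,p0,z)[0]; print('holder',h)
m=mhead(d,170).astype(np.float32)
r=(494,185,560,245)
f=lambda p:np.abs(sil(d,HEADTOP,[p[0],p[1],-1.697],0,r)-m[r[1]:r[3],r[0]:r[2]]).sum()
b=minimize(f,[.6444,-.1684],method='Nelder-Mead',options=dict(initial_simplex=[[.6444,-.1684],[.65,-.1684],[.6444,-.163]],xatol=1e-5)); print('rail',b.x,b.fun)
for R in ([.6444,-.1684],b.x):
    v=h[:2]-R; print('along',v@[np.cos(a),np.sin(a)],'lat',v@[-np.sin(a),np.cos(a)])
E
```

```text
t: 9.75
eef_pos: [0.6727, 0.0529, 0.0666]
ee_rot: [-3.142, -0.0, -0.131]
force: [0.9, 0.6, -3.3]
width: 0.0198
gripper_force: 45.0
[0.67268169 0.05291193 0.06653203] [ 3.14158920e+00 -1.46506782e-05 -1.30776343e-01]
holder [ 6.65133140e-01  7.82001822e-05 -1.69760961e+00]
holder [ 6.65130206e-01  9.26876010e-05 -1.69773997e+00]
rail [ 0.6442838  -0.16948299] 607.625
along -0.16976193387041533 lat -0.0006426575515851904
along -0.1708509408239402 lat -0.0006636975635668192
```

```bash
python3 -m creep '{"translation":[[0.5,0,0.5],[-1.26,-9.92,0],[-1.26,-9.92,0],[-1.26,-9.92,0],[-1.26,-9.92,0],[0,0,0]],"spin":[0,0,0,0,0,0],"gripper":[0,0,0,0,0,0]}'
python3 -m creep '{"translation":[[-1.26,-9.92,0],[-1.26,-9.92,0],[-1.26,-9.92,0],[-1.26,-9.92,0],[0,0,0]],"spin":[0,0,0,0,0],"gripper":[0,0,0,0,0]}'
```

```text
t: 10.4
eef_pos: [0.6676, 0.0114, 0.067]
ee_rot: [3.141, 0.0, -0.133]
force: [1.1, -0.2, -3.8]
width: 0.0197
gripper_force: 45.0
t: 10.9
eef_pos: [0.6627, -0.028, 0.067]
ee_rot: [3.141, 0.0, -0.132]
force: [0.1, 0.6, -4.3]
width: 0.0196
gripper_force: 45.0
```

```bash
python3 -m creep '{"translation":[[-1.26,-9.92,0],[-1.26,-9.92,0],[-1.26,-9.92,0],[-1.26,-9.92,0],[-1.26,-9.92,0],[-1.26,-9.92,0],[0,0,0]],"spin":[0,0,0,0,0,0,0],"gripper":[0,0,0,0,0,0,0]}'
python3 -m creep '{"translation":[[-0.63,-4.96,0],[-0.63,-4.96,0],[-0.63,-4.96,0],[0,0,0]],"spin":[0,0,0,0],"gripper":[0,0,0,0]}'
python3 -m creep '{"translation":[[-0.63,-4.96,0],[-0.63,-4.96,0],[0,0,0]],"spin":[0,0,0],"gripper":[0,0,0]}'
```

```text
t: 11.6
eef_pos: [0.6551, -0.0875, 0.067]
ee_rot: [3.141, 0.0, -0.132]
force: [-0.2, -0.6, -3.7]
width: 0.0197
gripper_force: 45.0
t: 12.0
eef_pos: [0.6535, -0.1004, 0.0669]
ee_rot: [-3.141, 0.0, -0.131]
force: [-1.0, 3.5, -4.4]
width: 0.02
gripper_force: 45.0
t: 12.3
eef_pos: [0.6517, -0.112, 0.0669]
ee_rot: [3.14, 0.001, -0.131]
force: [-0.4, -5.3, -5.6]
width: 0.0199
gripper_force: 45.0
```

```bash
python3 -m creep '{"translation":[[-0.19,-1.5,0],[-0.19,-1.5,0],[0,0,0],[0,0,0]],"spin":[0,0,0,0],"gripper":[0,0,0,0]}'
python3 -m creep '{"translation":[[-0.13,-1,0],[0,0,0],[0,0,0]],"spin":[0,0,0],"gripper":[0,0,0]}'
```

```text
t: 12.7
eef_pos: [0.6516, -0.1142, 0.067]
ee_rot: [3.141, 0.001, -0.131]
force: [-1.3, -2.9, -3.5]
width: 0.0198
gripper_force: 45.0
t: 13.0
eef_pos: [0.6518, -0.1147, 0.067]
ee_rot: [-3.142, 0.0, -0.131]
force: [-0.4, -1.1, -4.4]
width: 0.0199
gripper_force: 45.0
```

```bash
python3 -m creep '{"translation":[[-0.06,-0.5,0],[0,0,-1.5],[0,0,-1.5],[0,0,0],[0,0,0]],"spin":[0,0,0,0,0],"gripper":[0,0,0,0,0]}'
python3 -m creep '{"translation":[[0,0,0],[0,0,0],[0,0,0],[0,0,0]],"spin":[0,0,0,0],"gripper":[0.3,0.45,0.45,0.45]}'
python3 -m creep '{"translation":[[0,0,10],[0,0,25],[0,0,40],[0,0,40],[-10,0,40],[-20,0,0],[-30,0,0],[0,0,0]],"spin":[0,0,0,0,0,0,0,0],"gripper":[0.45,0.45,0.45,0.45,1,1,1,1]}'
python3 - <<'E'
from h import *
s=get_state();print(s['eef_pos'],s['ee_rot'],s['q'])
d=shot('wrist','w4.png');np.savez('w4.npz',**{k:np.array(d[k]) for k in d})
m=mholder(d);p0=[.644,-.169,-1.697]
mm,r=main_roi(m,px(d,[.644,-.169,.045])[0],130);print(r,mm.sum())
print(fit([(d,mm,r)],HOLD,p0,.021))
for c in('top','side'):
    e=shot(c,c+'4.png');mm,r=main_roi(mholder(e),px(e,[.644,-.169,.045])[0],55);print(c,mm.sum(),fit([(e,mm,r)],HOLD,p0,.021))
E
```

```text
t: 13.5
eef_pos: [0.6521, -0.1152, 0.0642]
ee_rot: [-3.142, -0.001, -0.131]
force: [0.1, -0.3, -2.2]
width: 0.0196
gripper_force: 45.0
t: 13.9
eef_pos: [0.6521, -0.1152, 0.0643]
ee_rot: [-3.142, -0.001, -0.131]
force: [1.3, -0.1, -0.2]
width: 0.0387
gripper_force: 0.0
t: 14.7
eef_pos: [0.5892, -0.1153, 0.2209]
ee_rot: [-3.141, -0.001, -0.131]
force: [0.6, -0.3, -0.6]
width: 0.0663
gripper_force: 0.0
[ 0.58921885 -0.11532254  0.2209388 ] [-3.14069192e+00 -1.25484261e-03 -1.31097367e-01] [ 1.31514474e-01  2.40021844e-01 -1.68273018e-01 -5.93189150e-04
 -1.16105588e+00  1.30842097e+00]
(np.int64(197), 0, np.int64(457), np.int64(257)) 9870.0
(array([ 0.64514094, -0.16833759, -1.70052636]), np.float64(0.012240374460816383))
top 208.0 (array([ 0.644 , -0.1645, -1.697 ]), np.float64(3.610501766204834))
side 1802.0 (array([ 0.6440761 , -0.16537259, -1.71124174]), np.float64(0.08798817545175552))
```

View pics/w4.png

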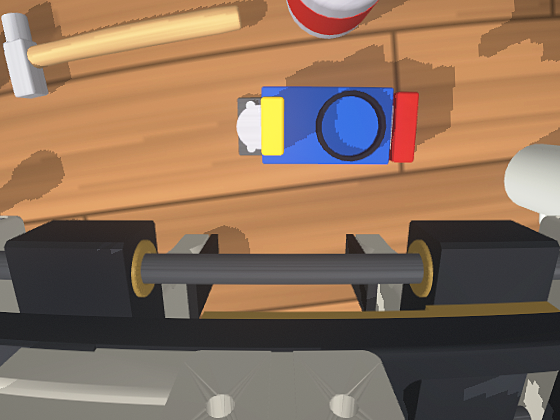

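Holder sits home: yellow tab at (272,126), socket ring at (350,126), and a thin gap to the red stop at (393,126), with the fit within 1 mm of the rail's home. Next is the green pot.

```bash
python3 -m creep '{"translation":[[-22,45,0],[-22,45,0],[-22,45,0],[-22,45,0],[-22,45,0],[-22,45,0],[-22,45,0],[-22,45,0]],"spin":[0,0,0,0,0,0,0,0],"gripper":[1,1,1,1,1,1,1,1]}'
python3 -m creep '{"translation":[[-4,42,0],[0,0,0],[0,0,0],[0,0,0]],"spin":[0,0,0,0],"gripper":[1,1,1,1]}'
cat >> h.py <<'E'
def pot(h,rf,rb,rc): return [np.r_[ring(0,rf,0),ring(0,rb,h-.024)],np.r_[ring(0,rc,h-.024),ring(0,rc,h)]]
POTS=dict(large=pot(.09,.024,.030,.034),medium=pot(.084,.018,.023,.031),small=pot(.078,.012,.016,.024))
def mpot(d,n):
    h=hsv(d);H,S,V=h[...,0],h[...,1],h[...,2]
    if n=='large': k=(H>45)&(H<85)&(S>100)
    elif n=='small': k=((H<6)|(H>172))&(S>150)
    else: k=(S<45)&(V>110)
    return k.astype(np.uint8)
def fitpot(d,n,xy,rad,z=0,top=False,vmax=420):
    m,r=main_roi(mpot(d,n),px(d,[xy[0],xy[1],z+.07])[0],rad); r=(r[0],r[1],r[2],min(r[3],vmax))
    parts=POTS[n]
    f=lambda p:np.abs(sil(d,parts,[p[0],p[1],0],z,r)-m[r[1]:r[3],r[0]:r[2]]).sum()/m.sum()
    s=np.array([[0,0],[.006,0],[0,.006]])
    b=minimize(f,xy,method='Nelder-Mead',options=dict(initial_simplex=np.array(xy)+s,xatol=1e-5,fatol=1e-5)); return b.x.round(4),round(b.fun,3)
E
python3 - <<'E'
from h import *
d=shot('wrist','w5.png');np.savez('w5.npz',**{k:np.array(d[k]) for k in d})
s=get_state();print(s['eef_pos'],s['ee_rot'])
print(px(d,[[.466,.287,0],[.466,.287,.09]]))
for vm in (200,230): print(fitpot(d,'large',[.466,.287],80,vmax=vm))
for c in('top','side'):
    e=dict(np.load(c+'0.npz'))
    for n,xy in dict(large=[.466,.287],medium=[.471,.074],small=[.602,.267]).items(): print(c,n,fitpot(e,n,xy,28))
for n in ('pot_large_rim','pot_large'):
    print(nets.pinpoint('wrist',n)[:2])
E
```

```text
t: 15.65
eef_pos: [0.4155, 0.2464, 0.2195]
ee_rot: [-3.141, -0.001, -0.131]
force: [0.6, 0.7, -0.1]
width: 0.0876
gripper_force: 0.0
t: 16.05
eef_pos: [0.4123, 0.2858, 0.2188]
ee_rot: [3.141, 0.0, -0.131]
force: [0.5, -1.3, -0.2]
width: 0.0877
gripper_force: 0.0
[0.41243329 0.28546706 0.21891611] [ 3.14102409e+00  1.83832056e-04 -1.31678011e-01]
[[274.23749492 133.19115949]
 [271.94141858 136.65218831]]
(array([0.4681, 0.2847]), np.float64(0.023))
(array([0.4681, 0.2847]), np.float64(0.023))
top large (array([0.4674, 0.2841]), np.float64(0.047))
top medium (array([0.4677, 0.0721]), np.float64(0.042))
top small (array([0.6004, 0.2673]), np.float64(0.09))
side large (array([0.4677, 0.2867]), np.float64(0.074))
side medium (array([0.4676, 0.0738]), np.float64(0.052))
side small (array([0.6015, 0.2702]), np.float64(0.098))
[{'centre': [0.4692, 0.2839, 0.0943], 'confidence': 0.55}]
[{'centre': [0.4701, 0.2807, -0.0028], 'confidence': 0.85}]
```

View pics/w5.png

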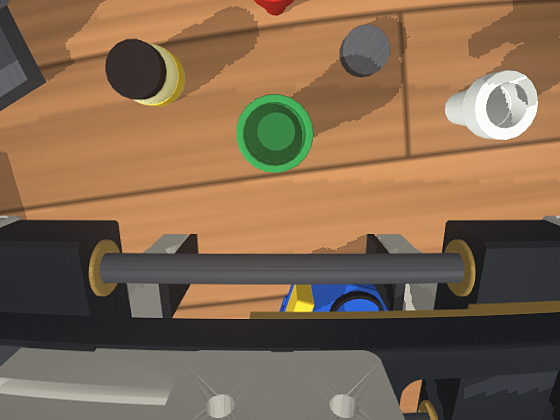

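The green rim is at px (274,133), clear of the tin (365,50) and the jar (145,72). Pick it.

```bash
python3 -m creep '{"translation":[[28,0,0],[28,-0.5,0],[0,0,-30],[0,0,-40],[0,0,-40],[0,0,-30],[0,0,-20],[0,0,0]],"spin":[0,0,0,0,0,0,0,0],"gripper":[1,1,1,1,1,1,1,1]}' 25
python3 -m creep '{"translation":[[0,0,0],[0,0,0],[0,0,0],[0,0,0],[0,0,0]],"spin":[0,0,0,0,0],"gripper":[0.6,0.3,0.3,0.3,0.3]}'
python3 -m creep '{"translation":[[0,0,10],[0,0,25],[0,0,35],[0,0,40],[0,0,40],[0,0,20],[0,0,0]],"spin":[0,0,0,0,0,0,0],"gripper":[0.3,0.3,0.3,0.3,0.3,0.3,0.3]}'
```

```text
t: 17.0
eef_pos: [0.467, 0.2832, 0.0564]
ee_rot: [3.137, 0.003, -0.133]
force: [0.4, -0.9, 0.4]
width: 0.0876
gripper_force: 0.0
t: 17.5
eef_pos: [0.4688, 0.2861, 0.0605]
ee_rot: [-3.14, -0.002, -0.13]
force: [0.2, -2.3, 7.6]
width: 0.0679
gripper_force: 25.0
t: 18.2
eef_pos: [0.4692, 0.2868, 0.2334]
ee_rot: [-3.136, -0.004, -0.13]
force: [0.6, 0.2, -0.9]
width: 0.0682
gripper_force: 25.0
```

```bash
python3 -m creep '{"translation":[[7,-20,0],[14,-40,0],[14,-40,0],[14,-40,0],[14,-40,0],[14,-40,0],[14,-40,0],[14,-40,0]],"spin":[0,0,0,0,0,0,0,0],"gripper":[0.3,0.3,0.3,0.3,0.3,0.3,0.3,0.3]}'
python3 -m creep '{"translation":[[14,-40,0],[14,-40,0],[14,-40,0],[14,-40,0],[12,-15,0],[0,0,-20],[0,0,0],[0,0,0]],"spin":[0,0,0,0,0,0,0,0],"gripper":[0.3,0.3,0.3,0.3,0.3,0.3,0.3,0.3]}'
python3 -m creep '{"translation":[[0,0,0],[0,0,0],[0,0,0]],"spin":[0,0,0],"gripper":[0.3,0.3,0.3]}'
python3 - <<'E'
from h import *
d=shot('wrist','w6.png');np.savez('w6.npz',**{k:np.array(d[k]) for k in d})
s=get_state();t=s['eef_pos'];print(t,s['ee_rot'])
m=mpot(d,'large');v,u=np.nonzero(m[:420]);print(m.sum(),u.min(),u.max(),v.min(),v.max())
for vm in (225,235,245): print(vm,fitpot(d,'large',list(t[:2]),100,z=t[2]-.0595,vmax=vm))
e=shot('side','s6.png');print(fitpot(e,'large',list(t[:2]),45,z=t[2]-.0595))
m=mholder(e);mm,r=main_roi(m,px(e,[.644,-.169,.045])[0],55);print(mm.sum(),fit([(e,mm,r)],HOLD,[.644,-.169,-1.697],.021))
E
```

```text
t: 19.0
eef_pos: [0.5726, -0.016, 0.2282]
ee_rot: [3.142, 0.002, -0.131]
force: [0.2, 0.6, -1.2]
width: 0.068
gripper_force: 25.0
t: 19.8
eef_pos: [0.6402, -0.1892, 0.2081]
ee_rot: [3.141, 0.003, -0.131]
force: [0.9, 0.1, -1.3]
width: 0.0678
gripper_force: 25.0
t: 20.1
eef_pos: [0.6413, -0.189, 0.2099]
ee_rot: [-3.141, -0.001, -0.13]
force: [-0.1, 0.4, -1.3]
width: 0.0683
gripper_force: 25.0
[ 0.64128759 -0.18904985  0.20982513] [-3.14147234e+00 -1.07440274e-03 -1.30161551e-01]
10637 206 357 186 311
225 (array([ 0.64  , -0.1893]), np.float64(0.009))
235 (array([ 0.64  , -0.1893]), np.float64(0.01))
245 (array([ 0.6401, -0.1892]), np.float64(0.013))
(array([ 0.6397, -0.1887]), np.float64(0.229))
1800.0 (array([ 0.64390239, -0.16489133, -1.7162076 ]), np.float64(0.08891493082046509))
```

View pics/w6.png

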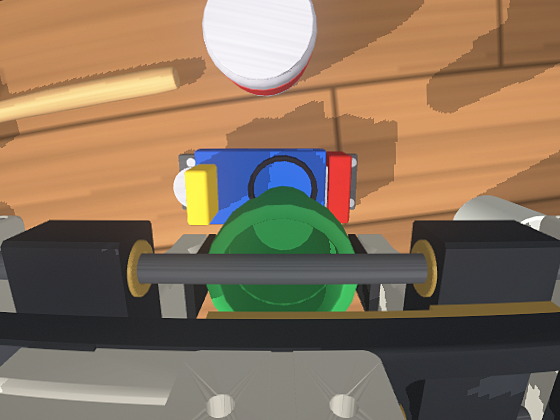

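The green pot hangs upright over the socket, whose ring is at (283,187) behind it. Shift by 2 mm and lower.

```bash
python3 -m creep '{"translation":[[2,-0.7,0],[0,0,-25],[0,0,-30],[0,0,-25],[0,0,-8],[0,0,0],[0,0,0]],"spin":[0,0,0,0,0,0,0],"gripper":[0.3,0.3,0.3,0.3,0.3,0.3,0.3]}'
python3 -m creep '{"translation":[[0,0,-4],[0,0,-3],[0,0,-2],[0,0,0],[0,0,0]],"spin":[0,0,0,0,0],"gripper":[0.3,0.3,0.3,0.3,0.3]}'
```

```text
t: 20.9
eef_pos: [0.644, -0.1904, 0.1224]
ee_rot: [3.141, -0.002, -0.13]
force: [-0.6, -0.4, -1.1]
width: 0.0684
gripper_force: 25.0
t: 21.4
eef_pos: [0.6431, -0.1901, 0.1122]
ee_rot: [3.142, -0.0, -0.131]
force: [1.0, 0.3, -2.8]
width: 0.068
gripper_force: 25.0
```

```bash
python3 -m creep '{"translation":[[0,0,-1],[0,0,-1],[0,0,-1],[0,0,0],[0,0,0]],"spin":[0,0,0,0,0],"gripper":[0.3,0.3,0.3,0.3,0.3]}'
python3 -m creep '{"translation":[[0,0,-1],[0,0,0],[0,0,0]],"spin":[0,0,0],"gripper":[0.3,0.3,0.3]}'
```

```text
t: 21.9
eef_pos: [0.6434, -0.1902, 0.1096]
ee_rot: [3.141, -0.001, -0.131]
force: [-2.4, 1.3, 3.8]
width: 0.0674
gripper_force: 25.0
t: 22.2
eef_pos: [0.6437, -0.1902, 0.1096]
ee_rot: [3.141, -0.002, -0.13]
force: [-2.0, -0.4, 9.7]
width: 0.0679
gripper_force: 25.0
```

Contact. Release and back off straight up.

```bash
python3 -m creep '{"translation":[[0,0,0.5],[0,0,0],[0,0,0],[0,0,0],[0,0,0]],"spin":[0,0,0,0,0],"gripper":[0.85,1,1,1,1]}'
python3 -m creep '{"translation":[[0,0,10],[0,0,30],[0,0,40],[0,0,30],[-20,10,0],[-40,20,0],[0,0,0],[0,0,0]],"spin":[0,0,0,0,0,0,0,0],"gripper":[1,1,1,1,1,1,1,1]}'
python3 - <<'E'
from h import *
d=shot('wrist','w7.png');np.savez('w7.npz',**{k:np.array(d[k]) for k in d})
s=get_state();t=s['eef_pos'];print(t,s['ee_rot'])
m=mpot(d,'large');v,u=np.nonzero(m);print(m.sum(),u.min(),u.max(),v.min(),v.max())
print(fitpot(d,'large',[.6423,-.1901],110,z=.049,vmax=230))
m=mholder(d);h=hsv(d)
q=px(d,T(np.array([[-.053,-.025,.073],[-.053,.025,.073],[-.053,0,.073]]),[.6451,-.1683,-1.7005],.021));print(q)
yl=((h[...,0]>22)&(h[...,0]<33)&(h[...,1]>170)).astype(np.uint8);v,u=np.nonzero(yl[:220]);print(u.mean(),v.mean(),u.min(),u.max(),v.min(),v.max())
E
```

```text
t: 22.7
eef_pos: [0.643, -0.1901, 0.1083]
ee_rot: [3.142, 0.0, -0.131]
force: [0.3, 0.1, 0.9]
width: 0.0875
gripper_force: 0.0
t: 23.5
eef_pos: [0.5828, -0.1599, 0.2202]
ee_rot: [-3.142, -0.002, -0.13]
force: [-0.1, -0.4, 0.1]
width: 0.0875
gripper_force: 0.0
[ 0.5835558  -0.16010324  0.21989394] [-3.14154523e+00 -2.04770345e-03 -1.30261165e-01]
6829 268 359 77 171
(array([ 0.6425, -0.1913]), np.float64(0.023))
[[221.36142066 154.91328592]
 [219.08781845  95.6999108 ]
 [220.2063897  125.80230693]]
222.56965336821452 124.96664486592545 208 237 97 154
```

View pics/w7.png

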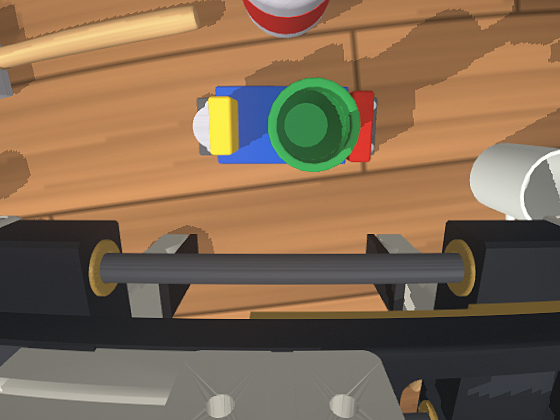

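Green stands seated in the socket at px (313,125), and the holder is still against its place near the stop. That was my tenth picture, so from here I use numbers only. Next is the white pot.

```bash
python3 -m creep '{"translation":[[-15,20,0],[-28,39,0],[-28,39,0],[-28,39,0],[-28,39,0],[-28,39,0],[-17,18,0],[0,0,0]],"spin":[0,0,0,0,0,0,0,0],"gripper":[1,1,1,1,1,1,1,1]}' 20
python3 -m creep '{"translation":[[0,0,0],[0,0,0],[0,0,0]],"spin":[0,0,0],"gripper":[1,1,1]}'
python3 - <<'E'
from h import *
d=shot('wrist','w8.png');np.savez('w8.npz',**{k:np.array(d[k]) for k in d})
s=get_state();t=s['eef_pos'];print(t,s['ee_rot'])
for rad in (55,65): print(px(d,[.4677,.073,.07]),fitpot(d,'medium',[.4677,.073],rad))
for n in ('pot_medium_rim','pot_medium'): print(nets.pinpoint('wrist',n)[:2])
E
```

```text
t: 24.35
eef_pos: [0.4106, 0.075, 0.2195]
ee_rot: [-3.14, -0.001, -0.128]
force: [0.2, -0.3, 0.8]
width: 0.0875
gripper_force: 0.0
t: 24.65
eef_pos: [0.4117, 0.0723, 0.2184]
ee_rot: [3.141, 0.0, -0.132]
force: [0.9, 0.3, 0.6]
width: 0.0875
gripper_force: 0.0
[0.41164199 0.07227518 0.21836647] [ 3.14102201e+00  4.52597516e-04 -1.32452916e-01]
[[272.75295165 133.22880916]] (array([0.4683, 0.0731]), np.float64(0.018))
[[272.75295165 133.22880916]] (array([0.4683, 0.0731]), np.float64(0.018))
[{'centre': [0.4678, 0.0705, 0.0858], 'confidence': 0.88}]
[{'centre': [0.4687, 0.0751, -0.0047], 'confidence': 0.7}]
```

```bash
python3 -m creep '{"translation":[[28,0.3,0],[28.5,0.4,0],[0,0,-30],[0,0,-40],[0,0,-40],[0,0,-30],[0,0,-14.5],[0,0,0]],"spin":[0,0,0,0,0,0,0,0],"gripper":[1,1,1,1,1,1,1,1]}' 25
python3 -m creep '{"translation":[[0,0,0],[0,0,0],[0,0,0],[0,0,0],[0,0,0],[0,0,0]],"spin":[0,0,0,0,0,0],"gripper":[0.6,0.3,0.3,0.3,0.3,0.3]}'
python3 -m creep '{"translation":[[0,0,10],[0,0,25],[0,0,40],[0,0,40],[0,0,40],[0,0,20],[0,0,0]],"spin":[0,0,0,0,0,0,0],"gripper":[0.3,0.3,0.3,0.3,0.3,0.3,0.3]}'
```

```text
t: 25.6
eef_pos: [0.4663, 0.0723, 0.0618]
ee_rot: [3.138, 0.004, -0.132]
force: [-0.0, -0.1, 0.2]
width: 0.0878
gripper_force: 0.0
t: 26.2
eef_pos: [0.4682, 0.0738, 0.0649]
ee_rot: [-3.141, -0.001, -0.13]
force: [-0.7, -0.3, 6.7]
width: 0.0616
gripper_force: 25.0
t: 26.9
eef_pos: [0.4689, 0.0742, 0.2429]
ee_rot: [-3.138, -0.005, -0.13]
force: [0.1, -0.5, -1.2]
width: 0.0611
gripper_force: 25.0
```

```bash
python3 -m creep '{"translation":[[12,-18,0],[25,-38,0],[25,-38,0],[25,-38,0],[25,-38,0],[25,-38,0],[25,-38,0],[12,-19,0]],"spin":[0,0,0,0,0,0,0,0],"gripper":[0.3,0.3,0.3,0.3,0.3,0.3,0.3,0.3]}'
python3 -m creep '{"translation":[[0,0,-20],[0,0,0],[0,0,0],[0,0,0],[0,0,0],[0,0,0]],"spin":[0,0,0,0,0,0],"gripper":[0.3,0.3,0.3,0.3,0.3,0.3]}'
cat > meas.py <<'E'
from h import *
import sys
n,off,base,zb=sys.argv[1],float(sys.argv[2]),sys.argv[3],float(sys.argv[4])
d=shot('wrist',sys.argv[5]+'.png');np.savez(sys.argv[5]+'.npz',**{k:np.array(d[k]) for k in d})
s=get_state();t=s['eef_pos'];print(t.tolist() if hasattr(t,'tolist') else t,s['ee_rot'])
z=t[2]-off; print('predicted',px(d,[[t[0],t[1],z],[t[0],t[1],z+.08]]).round().tolist())
m=mpot(d,n)
h=hsv(d)
for v in range(150,330,15): 
    u=np.flatnonzero(m[v,180:380]); print(v,(u[[0,-1]]+180).tolist() if len(u) else None,end=' ')
print()
E
python3 meas.py medium .0645 large .049 w9
python3 - <<'E'
from h import *
d=dict(np.load('w9.npz')); t=get_state()['eef_pos']
for vm in (200,212,225): print(vm,fitpot(d,'medium',list(t[:2]),62,z=t[2]-.0645,vmax=vm))
e=shot('side','s9.png'); print(px(e,[t[0],t[1],t[2]+.01]),fitpot(e,'medium',list(t[:2]),40,z=t[2]-.0645),fitpot(e,'large',[.6425,-.1913],40,z=.049))
E
```

```text
t: 27.7
eef_pos: [0.6421, -0.1943, 0.237]
ee_rot: [3.141, 0.003, -0.133]
force: [-0.5, 0.7, -1.4]
width: 0.0614
gripper_force: 25.0
t: 28.3
eef_pos: [0.6418, -0.1909, 0.2201]
ee_rot: [-3.141, -0.001, -0.13]
force: [0.3, 0.8, -0.9]
width: 0.0615
gripper_force: 25.0
[0.6417158563909926, -0.19104053903628312, 0.21989757804035187] [-3.14149515e+00 -1.11598565e-03 -1.30187594e-01]
predicted [[281.0, 216.0], [281.0, 263.0]]
150 None 165 [181, 351] 180 [180, 323] 195 [180, 300] 210 [239, 325] 225 [228, 335] 240 [185, 378] 255 None 270 None 285 [180, 379] 300 [180, 379] 315 [180, 191] 
200 (array([ 0.6414, -0.1913]), np.float64(0.002))
212 (array([ 0.6414, -0.1912]), np.float64(0.004))
225 (array([ 0.6414, -0.1911]), np.float64(0.007))
[[400.22387486 185.42991724]] (array([ 0.6407, -0.1919]), np.float64(0.551)) (array([ 0.6422, -0.1902]), np.float64(0.199))
```

```bash
python3 -m creep '{"translation":[[1,0,-10],[0,0,-20],[0,0,-20],[0,0,-15],[0,0,-6],[0,0,0],[0,0,0]],"spin":[0,0,0,0,0,0,0],"gripper":[0.3,0.3,0.3,0.3,0.3,0.3,0.3]}'
python3 -m creep '{"translation":[[0,0,-2],[0,0,-1],[0,0,0],[0,0,0],[0,0,0]],"spin":[0,0,0,0,0],"gripper":[0.3,0.3,0.3,0.3,0.3]}'
```

```text
t: 29.1
eef_pos: [0.6431, -0.1916, 0.1487]
ee_rot: [3.141, -0.001, -0.131]
force: [0.6, -0.8, -0.9]
width: 0.0615
gripper_force: 25.0
t: 29.6
eef_pos: [0.6427, -0.1914, 0.1452]
ee_rot: [-3.142, -0.0, -0.131]
force: [0.6, -0.4, -0.8]
width: 0.0616
gripper_force: 25.0
```

```bash
python3 -m creep '{"translation":[[0,0,-1],[0,0,-0.5],[0,0,0],[0,0,0]],"spin":[0,0,0,0],"gripper":[0.3,0.3,0.3,0.3]}'
python3 -m creep '{"translation":[[0,0,-0.7],[0,0,0],[0,0,0]],"spin":[0,0,0],"gripper":[0.3,0.3,0.3]}'
```

```text
t: 30.0
eef_pos: [0.6429, -0.1914, 0.1441]
ee_rot: [3.142, -0.001, -0.131]
force: [-0.4, 1.3, 3.6]
width: 0.0613
gripper_force: 25.0
t: 30.3
eef_pos: [0.6432, -0.1914, 0.144]
ee_rot: [3.142, -0.002, -0.13]
force: [-0.8, 1.7, 7.1]
width: 0.0613
gripper_force: 25.0
```

Contact. Release, rise, and move on toward the red pot with a check on the way.

```bash
python3 -m creep '{"translation":[[0,0,0.5],[0,0,0],[0,0,0],[0,0,0],[0,0,0]],"spin":[0,0,0,0,0],"gripper":[0.8,1,1,1,1]}'
python3 -m creep '{"translation":[[0,0,10],[0,0,30],[0,0,40],[0,0,0],[-20,10,0],[-40,20,0],[0,0,0],[0,0,0]],"spin":[0,0,0,0,0,0,0,0],"gripper":[1,1,1,1,1,1,1,1]}'
python3 - <<'E'
from h import *
d=shot('wrist','w10.png');np.savez('w10.npz',**{k:np.array(d[k]) for k in d})
print(get_state()['eef_pos'])
x=[.6425,-.1913]
print(px(d,[x+[.163]]))
for rad in (60,75): print('med',fitpot(d,'medium',x,rad,z=.079,vmax=205))
m=mpot(d,'medium');c=px(d,[x+[.163]])[0].round().astype(int)
for v in range(c[1]-50,c[1]+60,10): u=np.flatnonzero(m[v,c[0]-60:c[0]+60]); print(v,(u[[0,-1]]+c[0]-60).tolist() if len(u) else None,end=' ')
for n in ('pot_medium_rim','pot_medium','pot_large_rim'): print(n,nets.pinpoint('wrist',n)[:2])
e=shot('side','s10.png');print('side',fitpot(e,'medium',x,35,z=.079))
for n in ('pot_medium_rim','pot_medium'): print(n,nets.pinpoint('side',n)[:2])
E
```

```text
t: 30.8
eef_pos: [0.6425, -0.1914, 0.1431]
ee_rot: [3.142, 0.0, -0.131]
force: [0.7, 0.0, 0.4]
width: 0.0875
gripper_force: 0.0
t: 31.6
eef_pos: [0.5824, -0.1612, 0.2249]
ee_rot: [-3.141, -0.002, -0.13]
force: [1.1, -0.3, 2.0]
width: 0.0878
gripper_force: 0.0
[ 0.58311873 -0.16142397  0.22464451]
[[314.47557627 125.48199185]]
med (array([ 0.6431, -0.1917]), np.float64(0.021))
med (array([ 0.6431, -0.1917]), np.float64(0.021))
75 None 85 [290, 341] 95 [280, 351] 105 [273, 373] 115 [270, 360] 125 [270, 360] 135 [271, 359] 145 [274, 371] 155 [281, 347] 165 [293, 334] 175 None pot_medium_rim [{'centre': [0.6452, -0.1948, 0.1662], 'confidence': 0.8}, {'centre': [0.5528, -0.4245, -0.001], 'confidence': 0.51}]
pot_medium [{'centre': [0.6417, -0.1912, 0.0729], 'confidence': 0.94}]
pot_large_rim []
side (array([ 0.6556, -0.183 ]), np.float64(0.767))
pot_medium_rim [{'centre': [0.6418, -0.1894, 0.1665], 'confidence': 0.71}, {'centre': [0.6468, -0.1689, 0.0197], 'confidence': 0.25}]
pot_medium [{'centre': [0.6411, -0.1917, 0.0798], 'confidence': 0.57}]
```

```bash
python3 -m creep '{"translation":[[-3,20,0],[-4,45,0],[-4,45,0],[-4,45,0],[-4,45,0],[-4,45,0],[-4,45,0],[-4,45,0]],"spin":[0,0,0,0,0,0,0,0],"gripper":[1,1,1,1,1,1,1,1]}'
python3 -m creep '{"translation":[[-4,45,0],[-4,35,0],[0,14,0],[0,0,0],[0,0,0],[0,0,0],[0,0,0]],"spin":[0,0,0,0,0,0,0],"gripper":[1,1,1,1,1,1,1]}'
python3 - <<'E'
from h import *
d=shot('wrist','w11.png');np.savez('w11.npz',**{k:np.array(d[k]) for k in d})
print(get_state()['eef_pos'],get_state()['ee_rot'])
for rad in (55,65): print(px(d,[.601,.268,.07]),fitpot(d,'small',[.601,.268],rad))
for n in ('pot_small_rim','pot_small'): print(nets.pinpoint('wrist',n)[:2])
E
```

```text
t: 32.75
eef_pos: [0.5514, 0.1754, 0.2233]
ee_rot: [3.142, -0.0, -0.131]
force: [0.2, -0.3, 0.2]
width: 0.0879
gripper_force: 0.0
t: 33.45
eef_pos: [0.5438, 0.2664, 0.2235]
ee_rot: [-3.142, -0.0, -0.132]
force: [-1.3, -0.0, -0.5]
width: 0.0878
gripper_force: 0.0
[0.54385773 0.26654008 0.22358162] [-3.14140953e+00 -1.97048191e-04 -1.32163307e-01]
[[271.85435042 131.96367463]] (array([0.601, 0.268]), np.float64(0.033))
[[271.85435042 131.96367463]] (array([0.601, 0.268]), np.float64(0.033))
[{'centre': [0.6019, 0.2696, 0.0799], 'confidence': 0.93}]
[]
```

```bash
python3 -m creep '{"translation":[[28.5,0.7,0],[28.7,0.8,0],[0,0,-30],[0,0,-40],[0,0,-40],[0,0,-35],[0,0,-21.5],[0,0,0]],"spin":[0,0,0,0,0,0,0,0],"gripper":[1,1,1,1,1,1,1,1]}' 20
python3 -m creep '{"translation":[[0,0,0],[0,0,0],[0,0,0],[0,0,0],[0,0,0],[0,0,0],[0,0,0]],"spin":[0,0,0,0,0,0,0],"gripper":[0.7,0.5,0.3,0.2,0.2,0.2,0.2]}'
python3 -m creep '{"translation":[[0,0,10],[0,0,25],[0,0,40],[0,0,40],[0,0,40],[0,0,35],[0,0,10],[0,0,0]],"spin":[0,0,0,0,0,0,0,0],"gripper":[0.2,0.2,0.2,0.2,0.2,0.2,0.2,0.2]}'
```

```text
t: 34.4
eef_pos: [0.5989, 0.2673, 0.0532]
ee_rot: [3.137, 0.005, -0.132]
force: [-0.8, -0.1, -0.1]
width: 0.0874
gripper_force: 0.0
t: 35.1
eef_pos: [0.6011, 0.2691, 0.0574]
ee_rot: [-3.141, -0.001, -0.131]
force: [-0.3, -0.8, 3.1]
width: 0.0472
gripper_force: 20.0
t: 35.9
eef_pos: [0.6013, 0.2695, 0.2593]
ee_rot: [-3.139, -0.003, -0.131]
force: [-0.1, 0.1, -2.0]
width: 0.0476
gripper_force: 20.0
```

```bash
python3 -m creep '{"translation":[[3,-20,0],[4,-45,0],[4,-45,0],[4,-45,0],[4,-45,0],[4,-45,0],[4,-45,0],[4,-45,0]],"spin":[0,0,0,0,0,0,0,0],"gripper":[0.2,0.2,0.2,0.2,0.2,0.2,0.2,0.2]}'
python3 -m creep '{"translation":[[4,-45,0],[4,-45,0],[3,-25,0],[0,-10,0],[0,0,-10],[0,0,0],[0,0,0],[0,0,0]],"spin":[0,0,0,0,0,0,0,0],"gripper":[0.2,0.2,0.2,0.2,0.2,0.2,0.2,0.2]}'
python3 -m creep '{"translation":[[0,0,0],[0,0,0]],"spin":[0,0],"gripper":[0.2,0.2]}'
python3 - <<'E'
from h import *
d=shot('wrist','w12.png');np.savez('w12.npz',**{k:np.array(d[k]) for k in d})
t=get_state()['eef_pos'];print(t,get_state()['ee_rot'])
for vm in (212,225): print(vm,fitpot(d,'small',list(t[:2]),60,z=t[2]-.057,vmax=vm))
e=shot('side','s12.png');print('side',fitpot(e,'small',list(t[:2]),40,z=t[2]-.057))
E
```

```text
t: 36.7
eef_pos: [0.6305, -0.0683, 0.2548]
ee_rot: [3.141, 0.003, -0.131]
force: [1.8, 0.9, -0.6]
width: 0.0474
gripper_force: 20.0
t: 37.5
eef_pos: [0.6429, -0.1898, 0.2469]
ee_rot: [-3.142, -0.0, -0.129]
force: [0.0, 0.2, -0.6]
width: 0.0475
gripper_force: 20.0
t: 37.7
eef_pos: [0.643, -0.1903, 0.2472]
ee_rot: [-3.141, -0.001, -0.13]
force: [-1.3, -0.4, 0.2]
width: 0.0471
gripper_force: 20.0
[ 0.64296222 -0.19043128  0.24725393] [-3.14154073e+00 -6.12730150e-04 -1.30059822e-01]
212 (array([ 0.637 , -0.1844]), np.float64(0.001))
225 (array([ 0.6325, -0.1911]), np.float64(0.1))
side (array([ 0.6433, -0.1894]), np.float64(0.256))
```

```bash
python3 - <<'E'
from h import *
d=dict(np.load('w12.npz'));t=[.6430,-.1905,.2472]
m=mpot(d,'small');P=POTS['small'];z=t[2]-.057
S=[np.maximum.reduce([sil(d,P,[t[0]+a,t[1],0],z,(0,0,560,420),4)]) for a in (0,)][0]
for v in range(195,330,7):
    u=np.flatnonzero(m[v,200:360]);w=np.flatnonzero(S[v]>.5)
    print(v,(u[[0,-1]]+200).tolist() if len(u) else None,w[[0,-1]].tolist() if len(w) else None)
E
```

```text
195 [323, 341] None
202 [323, 340] None
209 [269, 340] [262, 301]
216 [254, 309] [251, 312]
223 [246, 317] [245, 318]
230 [242, 321] [241, 322]
237 [239, 325] [238, 325]
244 [236, 328] [235, 328]
251 [233, 330] [233, 330]
258 None [231, 332]
265 None [230, 333]
272 None [231, 332]
279 None [233, 330]
286 [237, 326] [236, 327]
293 [242, 321] [240, 323]
300 [249, 315] [247, 316]
307 [261, 302] [257, 306]
314 None None
321 None None
328 None None
```

```bash
python3 -m creep '{"translation":[[0,-1,-10],[0,0,-20],[0,0,-20],[0,0,-18],[0,0,-6],[0,0,0],[0,0,0]],"spin":[0,0,0,0,0,0,0],"gripper":[0.2,0.2,0.2,0.2,0.2,0.2,0.2]}'
python3 -m creep '{"translation":[[0,0,-2],[0,0,-2],[0,0,-1],[0,0,0],[0,0,0],[0,0,0]],"spin":[0,0,0,0,0,0],"gripper":[0.2,0.2,0.2,0.2,0.2,0.2]}'
```

```text
t: 38.5
eef_pos: [0.6432, -0.1921, 0.1735]
ee_rot: [3.141, -0.001, -0.131]
force: [-0.5, 1.1, -0.3]
width: 0.0473
gripper_force: 20.0
t: 39.1
eef_pos: [0.6429, -0.1919, 0.168]
ee_rot: [3.142, -0.0, -0.131]
force: [0.1, 0.1, -0.8]
width: 0.0473
gripper_force: 20.0
```

```bash
python3 -m creep '{"translation":[[0,0,-1],[0,0,-0.5],[0,0,0],[0,0,0]],"spin":[0,0,0,0],"gripper":[0.2,0.2,0.2,0.2]}'
python3 -m creep '{"translation":[[0,0,-0.7],[0,0,0],[0,0,0]],"spin":[0,0,0],"gripper":[0.2,0.2,0.2]}'
```

```text
t: 39.5
eef_pos: [0.6429, -0.1919, 0.1666]
ee_rot: [3.142, -0.0, -0.131]
force: [-0.7, 0.7, 0.8]
width: 0.0472
gripper_force: 20.0
t: 39.8
eef_pos: [0.6431, -0.192, 0.1665]
ee_rot: [3.141, -0.001, -0.131]
force: [-1.7, 1.1, 4.8]
width: 0.0471
gripper_force: 20.0
```

Contact. Release, retreat and check the whole stack.

```bash
python3 -m creep '{"translation":[[0,0,0.4],[0,0,0],[0,0,0],[0,0,0],[0,0,0]],"spin":[0,0,0,0,0],"gripper":[0.7,0.9,1,1,1]}'
python3 -m creep '{"translation":[[0,0,10],[0,0,30],[0,0,35],[0,0,0],[-20,10,0],[-40,20,0],[0,0,0],[0,0,0]],"spin":[0,0,0,0,0,0,0,0],"gripper":[1,1,1,1,1,1,1,1]}'
python3 - <<'E'
from h import *
d=shot('wrist','w13.png')
t=get_state()['eef_pos'];print(t)
x=[.6431,-.1918]
print('small',fitpot(d,'small',x,60,z=.109,vmax=205))
for dz in (-.006,0,.006): print(dz,fitpot(d,'small',x,60,z=.109+dz,vmax=205))
h=hsv(d);yl=((h[...,0]>22)&(h[...,0]<33)&(h[...,1]>170)).astype(np.uint8);v,u=np.nonzero(yl[:215])
print('tab px',u.mean(),v.mean(),px(d,T(np.array([[-.053,0,.073]]),[.6451,-.1683,-1.7005],.021)))
e=shot('side','s13.png');print('side small',fitpot(e,'small',x,35,z=.109))
for c in ('wrist','side'):
  for n in ('pot_small_rim','pot_small','pot_medium_rim','pot_medium','pot_large','holder','holder_tab'):
    print(c,n,[(np.round(r['centre'],4).tolist(),round(r['confidence'],2)) for r in nets.pinpoint(c,n)[:2]])
E
```

```text
t: 40.3
eef_pos: [0.6427, -0.1919, 0.1658]
ee_rot: [3.142, 0.0, -0.131]
force: [-0.6, -0.2, 0.3]
width: 0.0814
gripper_force: 0.0
t: 41.1
eef_pos: [0.5826, -0.1617, 0.2427]
ee_rot: [-3.141, -0.002, -0.13]
force: [1.4, -0.6, 0.3]
width: 0.0876
gripper_force: 0.0
[ 0.58328601 -0.16191249  0.24235301]
small (array([ 0.6431, -0.1923]), np.float64(0.05))
-0.006 (array([ 0.6432, -0.1928]), np.float64(0.018))
0 (array([ 0.6431, -0.1923]), np.float64(0.05))
0.006 (array([ 0.6426, -0.1913]), np.float64(0.11))
tab px 224.03231151615574 124.72079536039767 [[222.71908581 125.61572543]]
side small (array([ 0.6449, -0.19  ]), np.float64(0.564))
wrist pot_small_rim [([0.6435, -0.1922, 0.1885], 0.55)]
wrist pot_small [([0.6463, -0.1928, 0.1101], 0.57)]
wrist pot_medium_rim []
wrist pot_medium []
wrist pot_large []
wrist holder [([0.6466, -0.1706, 0.0231], 0.72)]
wrist holder_tab [([0.6516, -0.1166, 0.0922], 0.68)]
side pot_small_rim [([0.6455, -0.1962, 0.1881], 0.81)]
side pot_small []
side pot_medium_rim [([0.6396, -0.1932, 0.1654], 0.69)]
side pot_medium [([0.6442, -0.1918, 0.0802], 0.71)]
side pot_large [([0.6397, -0.1899, 0.052], 0.67)]
side holder [([0.6454, -0.1694, 0.0171], 0.59), ([0.2477, 0.2413, -0.0027], 0.56)]
side holder_tab [([0.2656, 0.2835, 0.0721], 0.91), ([0.6497, -0.1117, 0.096], 0.66)]
```

```bash
python3 -c "
from station import arm
print(arm.job_done())"
```

```text
the job is handed in; nothing more can be done
None
```

I handed the job in at about 41 s; the hand-in call returned no verdict. By my last camera and force checks the holder is latched home on the rail, the three pots are nested upright in its socket, and the gripper is open and clear. I saw no contact with the bystanders but did not re-measure them.

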